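Load and lock the guarded board-test fixture

ROBOT

A 6-joint arm with a two-finger parallel gripper is mounted at the origin on the work surface. World frame = base frame: x ahead of the robot, y to its left, z up, the work surface at z = 0. Lengths are in m, angles in rad, forces in N, time in s.
With the tool pointing down it reaches from about 0.425 to 0.95 m from the base axis. Payload 3.5 kg.
Tool frame: the origin (TCP) lies on the centre line of the jaws, within the pads' length; the fingertips stand 17 mm ahead of it and the grasp point (between the pads) lies 2 mm behind it; z points along the fingers, y is the line along which they close (so a half turn about z gives the same grasp; the last joint's range is limited). The gripper opens to 85 mm and grips with 20 to 120 N. Pads are 22 mm wide; open, the fingers measure 114 mm over their backs; the gripper's body (76 mm by 85 mm) begins 54 mm behind the grasp point. The pads swing forward as they close: fully open they stand 13 mm farther back than shut.
Start: joints at [1.028, 0.286, 1.577, -0, 1.279, -0.15], TCP at [0.258, 0.624, 0.219] pointing down, gripper open.
Joint ranges: [-2.77, 2.77], [-0.9, 2.22], [0.21, 2.48], [-1.53, 4.67], [0.24, 2.81], [-2.84, 2.84]. Speed limits (rad/s): [2.79, 2.79, 3.14, 3.14, 3.14, 3.14].

INTERFACE

Orientations are given as [roll, pitch, yaw] about the fixed x, y, z axes, in that order (R = Rz(yaw) Ry(pitch) Rx(roll)).
In Python, from workcell import manip gives the robot as it stands.
- The arm moves only by the tool apply_moves, never from a script. Its arguments are lists of equal length, an entry for each row: "offset": the shift along the world's x, y, z in mm, a list of three; "twist": the turn, a rotation vector about the world's x, y, z in rad, a list of three; "gripper": the closure in counts, from 0 (fully open) to 255 (shut). A call has 1 to 12 rows; each row shifts and turns the commanded pose from where the row before left it; what a row does not reach is not made up. A row lasts 1/10 s, in which the tool goes at most 50 mm and 8.59 degrees, less where a joint would pass 70% of its speed; a pose out of reach is approached as far as the arm can. A call with a gripper value outside its range is refused whole. The fingers move at their own pace and stop on an object; the grip force is fixed at half the most. Time passes only in rows, so rows that do not move let the fingers close. It gives the time, the measured TCP pose, the force, the opening and the grip force at its end, in the units of the state.
- manip.read_state(): the state, without advancing time (a new reading comes with each control period).
- manip.get_image(name): name is "scene" or "side" or "wrist"; returns the picture (420x560x3 uint8, red, green, blue); there is no depth.
- manip.calibration(name): a dict with "camera_matrix" (3x3 intrinsics, pixels), "dist_coeffs" ([k1, k2, p1, p2, k3] as OpenCV has them; the pictures are not rectified), "world_from_camera" (4x4, takes a point from camera to world coordinates). Camera axes: x right, y up, looking along -z (the intrinsics and any distortion apply to the point x, -y, -z); pixel columns grow to the right and rows downward; lengths in m; the calibration is good to about 2 mm. A picture is of the moment at which its call begins: read the wrist's pose just before it. calibration takes no time and is no camera call; for the wrist camera it gives the pose at the moment of the call.
- manip.finish_job(): hands the job in; it is judged then, once.
The state is a dict: "clock": time; "qpos": joint angles; "qd": joint speeds; "effort": joint torques, N m; "tcp_pos": TCP position; "tcp_rot": TCP orientation; "force": force on the tool from outside, world axes, zero at the start; "ft_torque": the same for the moment, N m; "gripper_width": finger opening in m; "grasp_force": force on a finger pad.
Only numpy, scipy, OpenCV 4.12 (cv2) and the standard library are available. Lean on these libraries where they do the work, as an engineer would, in place of code of your own. Each camera call takes 0.05 s, during which the arm holds its last target. There are 200 camera calls.

TASK

Using only pushes of the fingertips, slide the circuit-board carrier along its rails until it is fully home against the stop of the test fixture; then reach down through the guard window that lies over the lever with the flat square paddle and press this lever all the way down, and finish clear of everything. Do not touch the guard. Do not lift the carrier, do not move the ball-ended lever in the other window, and leave everything else on the bench where it is.

Things in the scene. Friction and masses are not known exactly. Their poses are not given: they have to be found in the camera images.
- fixture: Aluminium base plate, fixed to the bench, 12 mm thick, x = -135 to 175 mm, y = -135 to 135 mm. Own +x: the way the carrier slides in, away from the robot; +y left, z up. Origin at bench height on the rails' centre line, below the guard's front edge. Two steel rails along x, 12 mm tall, 115 mm apart inside, x = -130 to 85 mm
- guard: Grey sheet-metal guard on the fixture, same origin and axes. Flat top 4 mm thick, upper face 90 mm above the bench, x = 0 to 160 mm, y = -125 to 125 mm, on two side walls; open at front and back. Two windows in the top, each x = 30 to 110 mm: one y = 20 to 92 mm, the other y = -92 to -20 mm. Must not be touched
- carrier: Loose grey plastic carrier with a green circuit board, lying on the base plate between the rails (2.5 mm play a side): 100 (x) by 110 (y) by 12 mm, 0.15 to 0.3 kg, slides with a few N. At its robot-side end an upright flange as wide as it, 6 mm thick, 34 mm tall. Origin: centre of the underside, axes as the fixture's. Starts 45 to 70 mm short of home; home is fixture x = 20 mm
- carrier_push (a point): Middle of the flange's rear face, 29 mm above the bench: push here towards fixture +x. When the carrier is home this face is at fixture x = -30 mm, 30 mm in front of the guard
- stop (a point): Middle of the face of the stop, a dark cross bar 20 mm tall on the base plate, under the guard at fixture x = 70 mm; the carrier's leading end butts on it when home
- paddle (a joint): Angle of the paddle lever: 0 up, 0.40 rad fully down on its end stop; starts at 0 to 0.06. Hinge parallel to fixture y, 62 mm above the bench, 65 mm beyond the paddle along fixture +x. No spring: it stays where it is left. Needs about 4 to 6 N at the paddle
- paddle_top (a point): Centre of the upper face of the flat black square paddle, 36 by 36 mm, 6 mm thick, at the lever's end in the middle of its window (either window). 75 to 78 mm above the bench at the start, about 53 mm when fully down; slopes up towards the robot by 0.2 rad when up, as much down when down
- ball (a joint): Angle of the ball lever, made like the other one: 0 up, 0.40 down. Must stay as it starts
- ball_top (a point): Top of the black ball, 22 mm across, at the end of the other lever, in the other window, up to 87 mm above the bench. Leave it alone
- pot: closed component pot, 34 mm wide and 45 mm tall, standing on the front of the base plate beside a rail; origin at the centre of its underside. Leave it alone
- spacer: brass spacer, 26 mm wide and 40 mm tall, standing on the front of the base plate beside the other rail; origin at the centre of its underside. Leave it alone
- spare_carrier: a second board carrier of the same make lying on the open bench, not in the rails. Origin at the centre of its underside. Leave it alone
- screwdriver: screwdriver lying on the bench. Leave it alone
- mug: white mug, 80 mm wide, 90 mm tall, on the bench. Leave it alone
- reel: grey wire reel, 60 mm wide, 40 mm tall, on the bench. Leave it alone
- meter: handheld meter, 150 x 75 x 34 mm, lying on the bench. Leave it alone
Not all that is in view belongs to the job. Leave any yellow look-alike of the carrier alone.

How it is judged:
On the way, in this order (a step that is already met when the one before it is completed fails the run):
1. the carrier is pushed home against the stop (x of carrier in the frame of fixture between 0.015 and 0.024 m and z of carrier in the frame of fixture below 0.016 m and angle between carrier's own z axis and vertical below 0.06 rad), for 0.2 s.
2. the paddle lever is pressed fully down through its window (value of joint paddle above 0.35 rad), for 0.2 s.
At the end, for the whole second after the job is handed in: The carrier lies flat and at rest between the rails within 5 mm of its home place against the stop; the paddle lever stands beyond 0.35 of its 0.40 rad; the top of the ball lever is within 4 mm of where it started (all of step 1 and value of joint paddle above 0.35 rad and distance of ball_top from where it was at the start of the episode below 0.004 m and linear speed of carrier below 0.01 m/s); the robot touches nothing.
It fails at once if the robot touches the guard (contact force between any of the fingers, the arm and guard above 0.5 N).
It fails at once if the carrier is lifted or tipped (z of carrier in the frame of fixture above 0.022 m or angle between carrier's own z axis and vertical above 0.2 rad).
It fails at once if the ball lever is moved (distance of ball_top from where it was at the start of the episode above 0.006 m).
It fails at once if a bystander is shifted by more than 20 mm (distance of any of pot, spacer, spare_carrier, screwdriver, mug, reel, meter from where it was at the start of the episode above 0.02 m).
It also fails if it takes over 43 s, if anything falls off the work surface, if the arm or the gripper's body presses on something with over 40 N, if the wrist force passes 120 N, or if a joint passes its speed limit or range.

## Working session

There is one attempt and no reset: what is moved stays moved. The work goes in short steps, Python scripts to look and compute and a tool call to move; the robot and the scene stay as the last step left them, time stands still between calls to the robot, and variables do not carry over. Pictures are saved under pics/ and viewed, at most 10 in all, crops included, and the job is handed in when it is done.

Besides the shell and the picture viewer there is one more tool, called after "Request:" by a JSON object that holds its "api" and its "payload". apply_moves: Moves the arm, as the interface text tells. Its arguments: {"type":"object","properties":{"offset":{"type":"array","items":{"type":"array","items":{"type":"number"}}},"twist":{"type":"array","items":{"type":"array","items":{"type":"number"}}},"gripper":{"type":"array","items":{"type":"number"}}},"required":["offset","twist","gripper"]}

```bash
mkdir -p pics
python3 - <<'E'
from workcell import manip
import cv2,numpy as np
ims=[]
for n in("scene","side"):
    im=manip.get_image(n)[:,:,::-1]; cv2.imwrite(f"pics/{n}0.png",im)
    c=manip.calibration(n); print(n,np.round(c["camera_matrix"],1).tolist(),c["dist_coeffs"],np.round(c["world_from_camera"],3).tolist())
s=manip.read_state();print(s)
E
```

```text
scene [[463.9, 0.0, 284.3], [0.0, 463.9, 211.6], [0.0, 0.0, 1.0]] [-0.03784057  0.          0.          0.          0.        ] [[0.562, -0.559, 0.61, 1.383], [0.827, 0.375, -0.419, -0.57], [0.005, 0.74, 0.673, 0.994], [0.0, 0.0, 0.0, 1.0]]
side [[457.0, 0.0, 281.3], [0.0, 457.0, 209.7], [0.0, 0.0, 1.0]] [0.03576721 0.         0.         0.         0.        ] [[-0.967, 0.139, -0.214, 0.249], [-0.254, -0.6, 0.759, 1.078], [-0.023, 0.788, 0.615, 0.973], [0.0, 0.0, 0.0, 1.0]]
{'clock': 0.1, 'qpos': array([ 1.02799635e+00,  2.87110525e-01,  1.57803708e+00,  8.02275541e-06,
        1.27858443e+00, -1.49989489e-01]), 'qd': array([-0.00097448, -0.00262639, -0.00305231, -0.00103982,  0.00344546,
        0.00025453]), 'effort': array([ 9.54997377e-04, -4.07297766e+01, -2.93698561e+01, -1.25932256e-04,
        3.40507526e-03,  1.14943822e-05]), 'tcp_pos': array([0.25802215, 0.62306951, 0.21775971]), 'tcp_rot': array([-3.13947845e+00, -3.27273161e-04,  2.74877950e+00]), 'force': array([0.52001669, 0.02768869, 0.48218629]), 'ft_torque': array([-0.00087282,  0.00090804, -0.02392113]), 'grasp_force': 0.0, 'gripper_width': 0.08534570713721501}
```

View pics/scene0.png

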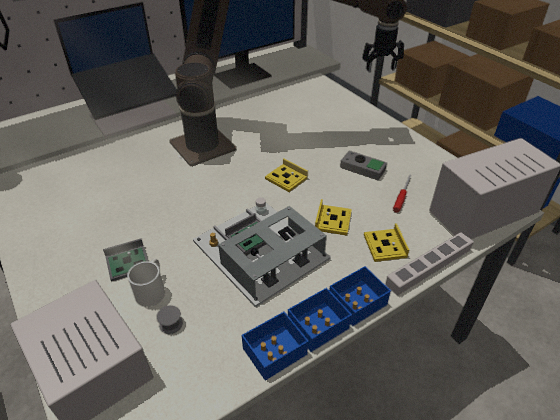

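View pics/side0.png

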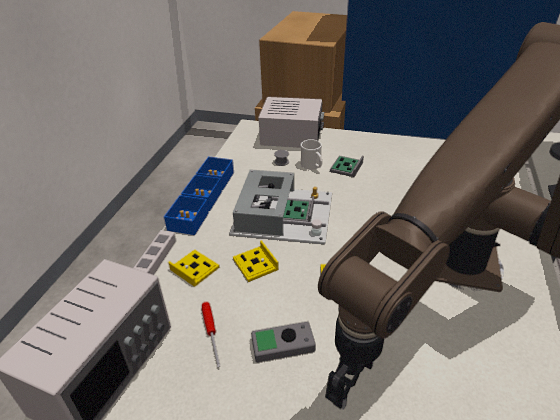

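The scene view shows the fixture and guard around (265,250), with the carrier at the guard's front near (240,225). The green spare carrier is at (127,260) and the yellow look-alikes are at (287,175), (334,217) and (386,243). The side view shows the guard at (265,200) and the carrier's green board at (297,209). I'll enlarge both.

Run:
```python
import cv2,numpy as np
a=cv2.imread("pics/scene0.png")[190:305,188:338]; b=cv2.imread("pics/side0.png")[160:245,222:342]
a=cv2.resize(a,None,fx=5,fy=5,interpolation=cv2.INTER_CUBIC); b=cv2.resize(b,None,fx=6,fy=6,interpolation=cv2.INTER_CUBIC)
cv2.imwrite("pics/ca.png",np.clip(a*1.4,0,255));cv2.imwrite("pics/cb.png",b)
```

```text
[ WARN:0@0.035] global loadsave.cpp:1063 imwrite_ Unsupported depth image for selected encoder is fallbacked to CV_8U.
```

View pics/ca.png

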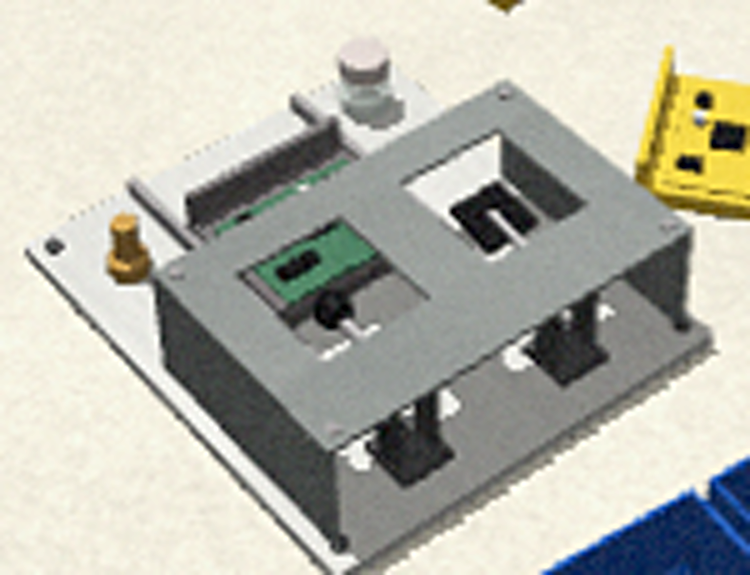

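View pics/cb.png

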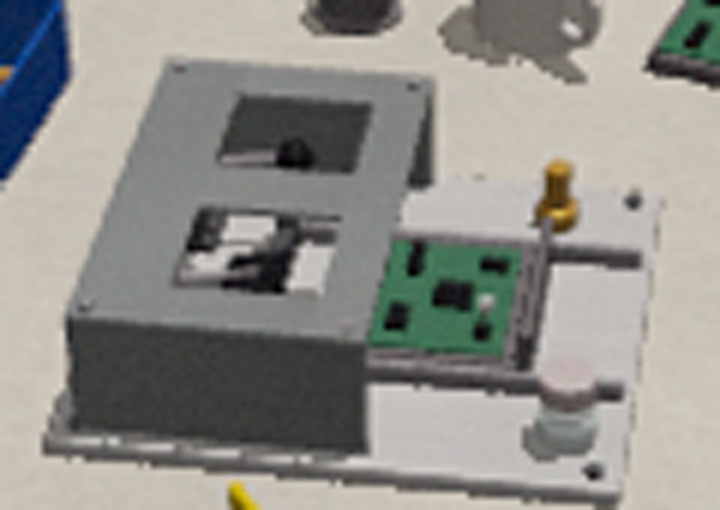

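The window on the scene crop's right, at (490,215), holds the flat square paddle; that is fixture +y. The left window, at (335,310), holds the round ball on fixture −y. So the paddle is the +y lever. The carrier is the grey and green one between the rails, with its flange at (260,165), the spacer at (125,250) and the pot at (365,75).

```bash
cat > h.py <<'E'
import cv2,numpy as np
from workcell import manip
def ray(c,px):
    p=cv2.undistortPoints(np.float64(px).reshape(-1,1,2),np.array(c["camera_matrix"]),np.array(c["dist_coeffs"])).reshape(-1,2)
    T=np.array(c["world_from_camera"]); d=np.c_[p[:,0],-p[:,1],-np.ones(len(p))]@T[:3,:3].T
    return T[:3,3],d
def onz(c,px,z):
    o,d=ray(c,px); return o+d*((z-o[2])/d[:,2])[:,None]
def proj(c,P):
    T=np.linalg.inv(np.array(c["world_from_camera"])); q=np.atleast_2d(P)@T[:3,:3].T+T[:3,3]
    q=q*[1,-1,-1]; return cv2.projectPoints(q,np.zeros(3),np.zeros(3),np.array(c["camera_matrix"]),np.array(c["dist_coeffs"]))[0].reshape(-1,2)
def fit(F,W): # rigid 2D W=R F+t
    F,W=np.array(F),np.array(W)[:,:2]; f,w=F.mean(0),W.mean(0)
    z=np.sum(((W-w)@[1,1j])*np.conj((F-f)@[1,1j])); a=np.angle(z)
    R=np.array([[np.cos(a),-np.sin(a)],[np.sin(a),np.cos(a)]]); t=w-R@f
    return a,R,t,np.linalg.norm(F@R.T+t-W,axis=1)
E
python3 - <<'E'
from h import *
np.set_printoptions(precision=4,suppress=True)
F=[[0,.125],[0,-.125],[.16,.125],[.16,-.125]]
Fw=[[.03,.02],[.03,.092],[.11,.092],[.11,.02],[.03,-.092],[.03,-.02],[.11,-.02],[.11,-.092]]
sc=lambda p:(np.array(p,float)+.5)/5-.5+[188,190]; sd=lambda p:(np.array(p,float)+.5)/6-.5+[222,160]
A=sc([[507,80],[153,282],[694,230],[337,449]]);Aw=sc([[402,184],[501,132],[585,205],[485,262]]) 
B=sd([[370,342],[434,76],[67,320],[168,59]])
cs,cd=manip.calibration("scene"),manip.calibration("side")
W1=onz(cs,A,.09);W2=onz(cd,B,.09)
for W in(W1,W2,(W1+W2)/2): a,R,t,r=fit(F,W);print(a,t,r)
fx=lambda W:(W[:,:2]-t)@R
print("win",fx(onz(cs,Aw,.09)))
print("flange",fx(onz(cs,sc([[188,200],[335,122]]),.034)),fx(onz(cd,sd([[548,240],[530,368]]),.034)))
print("paddle",fx(onz(cs,sc([[493,216]]),.076)))
for n,p in dict(push=[-.085,0],paddle=[.07,.056]).items():print(n,R@p+t)
E
```

```text
0.10670265898964106 [ 0.5608 -0.1053] [0.0005 0.0029 0.0022 0.005 ]
0.10464425571224421 [ 0.5545 -0.1023] [0.0011 0.0005 0.0007 0.0011]
0.10566915912730691 [ 0.5576 -0.1038] [0.0007 0.0017 0.0008 0.003 ]
win [[0.0322 0.021 ]
 [0.0353 0.0914]
 [0.1105 0.0884]
 [0.1083 0.0175]]
flange [[-0.084  -0.0489]
 [-0.0823  0.0591]] [[-0.078  -0.0469]
 [-0.0796  0.0689]]
paddle [[0.0736 0.0529]]
push [ 0.4731 -0.1128]
paddle [ 0.6214 -0.0407]
```

Request:
{"api": "apply_moves", "payload": {"offset": [[20,-32,0],[20,-32,0],[20,-32,0],[20,-32,0],[20,-32,0],[20,-32,0],[20,-32,0],[20,-32,0],[20,-32,0],[20,-32,0]], "twist": [[0,0,0.05],[0,0,0.05],[0,0,0.05],[0,0,0.05],[0,0,0.05],[0,0,0.05],[0,0,0.05],[0,0,0.05],[0,0,0.05],[0,0,0.05]], "gripper": [255,255,255,255,255,255,255,255,255,255]}}

```text
clock: 1.1
tcp_pos: [0.4586, 0.3021, 0.2185]
tcp_rot: [-3.141, -0.001, -3.032]
force: [0.7, 0.0, 0.1]
gripper_width: 0.0001
grasp_force: 0.0
```

Request:
{"api": "apply_moves", "payload": {"offset": [[0,-40,0],[0,-40,0],[0,-40,0],[0,-40,0],[0,-40,0],[0,-40,0],[0,-40,0],[0,-40,0],[0,-40,0],[0,-40,0],[0,0,0],[0,0,0]], "twist": [[0,0,0],[0,0,0],[0,0,0],[0,0,0],[0,0,0],[0,0,0],[0,0,0],[0,0,0],[0,0,0],[0,0,0],[0,0,0],[0,0,0]], "gripper": [255,255,255,255,255,255,255,255,255,255,255,255]}}

```text
clock: 2.3
tcp_pos: [0.4579, -0.0969, 0.2185]
tcp_rot: [3.141, -0.001, -3.037]
force: [0.1, -0.0, 0.2]
gripper_width: -0.0
grasp_force: 0.0
```

Run:
```python
from h import *
s=manip.read_state();c=manip.calibration("wrist");im=manip.get_image("wrist")[:,:,::-1]
cv2.imwrite("pics/w1.png",im);print(s["tcp_pos"],s["tcp_rot"],s["force"],s["qpos"],np.round(c["world_from_camera"],3).tolist())
R=lambda p:np.array([[np.cos(.1055),-np.sin(.1055)],[np.sin(.1055),np.cos(.1055)]])@p+[.5565,-.1035]
for p,z in[((0,.125),.09),((0,-.125),.09),((-.085,0),.046),((.07,.056),.076),((.03,.02),.09)]:print(p,proj(c,[[*R(np.array(p)),z]]))
```

```text
[ 0.45791606 -0.09685072  0.21850817] [ 3.14054491e+00 -8.92820082e-04 -3.03675889e+00] [ 0.0638914  -0.0225592   0.22431017] [-4.25972701e-01 -1.83985455e-01  2.06747575e+00  4.74417594e-04
  1.25940276e+00 -2.10174798e+00] [[-0.105, -0.943, -0.315, 0.377], [0.995, -0.099, -0.035, -0.106], [0.002, -0.317, 0.948, 0.374], [0.0, 0.0, 0.0, 1.0]]
(0, 0.125) [[375.55893428 289.54780114]]
(0, -0.125) [[155.1795776  289.72202809]]
(-0.085, 0) [[265.73263492 206.75095508]]
(0.07, 0.056) [[311.36199401 332.08281701]]
(0.03, 0.02) [[282.87810787 312.30017822]]
```

View pics/w1.png

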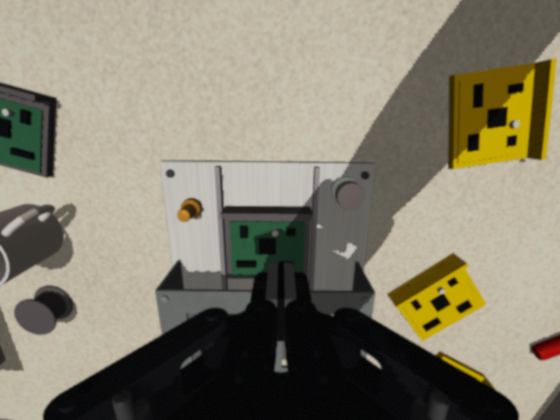

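The wrist view shows the guard's front edge at row 291 (columns 157–373), the flange's top rear edge near row 207 (columns 222–312), the pot at (348,193) and the spacer at (188,208). That agrees with my fixture fit to within a few pixels.

Run:
```python
from h import *
np.set_printoptions(precision=4,suppress=True)
c=manip.calibration("wrist")
P=onz(c,[[157,291],[374,291]],.09);Q=onz(c,[[162,161],[374,161]],.012);Fl=onz(c,[[222,207.5],[313,207.5]],.046)
a,R,t,r=fit([[0,-.125],[0,.125],[-.135,-.135],[-.135,.135]],np.r_[P,Q]);print(a,t,r)
fx=lambda W:(W[:,:2]-t)@R
print(fx(Fl)); print(fx(onz(c,[[348,193]],.057)),fx(onz(c,[[192,204]],.052)))
s=manip.read_state()
a,t=.105,(t+[.5565,-.1035])/2
R=np.array([[np.cos(a),-np.sin(a)],[np.sin(a),np.cos(a)]]);print(t,(s["tcp_pos"][:2]-t)@R,"R",R)
g=cv2.cvtColor(cv2.imread("pics/w1.png"),cv2.COLOR_BGR2GRAY);print(g[198:216,265],g[284:296,200],g[155:166,265])
```

```text
0.10342132791492421 [ 0.5577 -0.1016] [0.0014 0.0024 0.004  0.0028]
[[-0.0852 -0.0527]
 [-0.0854  0.0546]]
[[-0.1057  0.0921]] [[-0.091 -0.086]]
[ 0.5571 -0.1026] [-0.0978  0.0169] R [[ 0.9945 -0.1048]
 [ 0.1048  0.9945]]
[193 193 193 194 193 193 187 163 106  49  29  30  29  30  35  55  76  86] [ 92  95  94  91  81  66  63  79  96 103 102 102] [186 187 189 190 188 170 143 156 179 190 193]
```

Request:
{"api": "apply_moves", "payload": {"offset": [[-8,-10,0],[-8,-9,0],[0,0,-30],[0,0,-30],[0,0,-30],[0,0,-30],[0,0,-25],[0,0,-15],[0,0,-8],[0,0,-5],[0,0,0]], "twist": [[0.005,-0.05,0],[0.005,-0.05,0],[0,0,0],[0,0,0],[0,0,0],[0,0,0],[0,0,0],[0,0,0],[0,0,0],[0,0,0],[0,0,0]], "gripper": [255,255,255,255,255,255,255,255,255,255,255]}}

```text
clock: 3.45
tcp_pos: [0.4424, -0.1148, 0.046]
tcp_rot: [-3.141, 0.1, -3.033]
force: [-0.1, -0.3, -0.0]
gripper_width: -0.0001
grasp_force: 0.0
```

Request:
{"api": "apply_moves", "payload": {"offset": [[4,0.4,0],[4,0.4,0],[4,0.4,0],[4,0.4,0],[3,0.3,0],[3,0.3,0],[3,0.3,0],[3,0.3,0],[3,0.3,0],[3,0.3,0],[3,0.3,0],[3,0.3,0]], "twist": [[0,0,0],[0,0,0],[0,0,0],[0,0,0],[0,0,0],[0,0,0],[0,0,0],[0,0,0],[0,0,0],[0,0,0],[0,0,0],[0,0,0]], "gripper": [255,255,255,255,255,255,255,255,255,255,255,255]}}

```text
clock: 4.65
tcp_pos: [0.4826, -0.1114, 0.046]
tcp_rot: [-3.141, 0.1, -3.034]
force: [0.2, -0.2, -0.0]
gripper_width: 0.0003
grasp_force: 0.0
```

Run:
```python
from h import *
c=manip.calibration("wrist");im=manip.get_image("wrist")[:,:,::-1]
sc=manip.get_image("scene")[190:305,188:338,::-1]
v=np.hstack([cv2.resize(im[120:400,120:420],(400,373)),cv2.resize(sc,(400,373),interpolation=cv2.INTER_CUBIC)])
cv2.imwrite("pics/v2.png",cv2.convertScaleAbs(v,alpha=1.4));s=manip.read_state();print(s["force"],s["tcp_pos"])
```

```text
[-0.60725405 -0.08863513 -0.07339749] [ 0.48276816 -0.11143586  0.04613348]
```

View pics/v2.png

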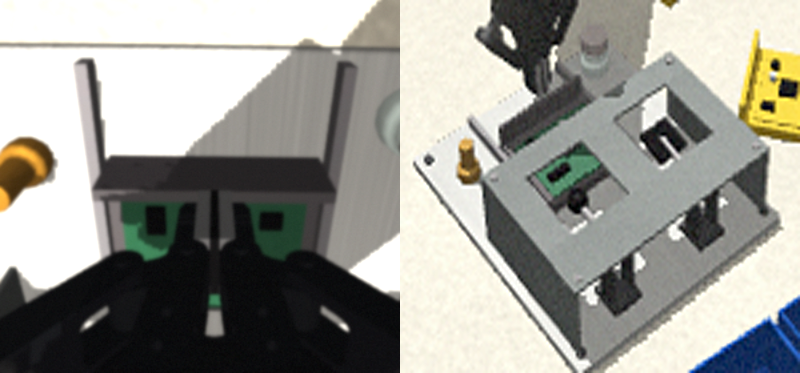

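The left half (wrist) shows the flange band at rows 158–200, with the fingertips near (215,190). The right half (scene) shows the flange hardly moved and the tip near (545,92). I'll check this by computation.

Run:
```python
from h import *
from scipy.spatial.transform import Rotation as Ro
np.set_printoptions(precision=4,suppress=True)
c=manip.calibration("wrist");s=manip.read_state();cs=manip.calibration("scene")
t=np.array([.5571,-.1026]);a=.105;R=np.array([[np.cos(a),-np.sin(a)],[np.sin(a),np.cos(a)]])
fx=lambda W:np.c_[(W[:,:2]-t)@R,W[:,2]]
u=lambda p:np.array(p)/(4/3)+[120,120]
print("bottom",fx(onz(c,u([[105,158],[325,158]]),.012)),"top",fx(onz(c,u([[93,190],[335,190]]),.046)))
T=Ro.from_euler("xyz",s["tcp_rot"]).as_matrix();tip=s["tcp_pos"]+T[:,2]*.017
print("tip",fx(tip[None]),"wrist px",proj(c,tip),(proj(c,tip)-120)*4/3,"scene crop px",(proj(cs,tip)-[188,190])*[400/150,373/115]+[400,0])
print("scene flange top",fx(onz(cs,(np.array([[500-400,125]])/[400/150,373/115]+[188,190]),.046)))
```

```text
bottom [[-0.0752 -0.0588  0.012 ]
 [-0.0755  0.058   0.012 ]] top [[-0.0771 -0.0553  0.046 ]
 [-0.0774  0.0534  0.046 ]]
tip [[-0.0731 -0.001   0.0292]] wrist px [[280.3966 253.974 ]] [[213.8622 178.632 ]] scene crop px [[540.9698 114.2128]]
scene flange top [[-0.0759 -0.0533  0.046 ]]
```

Run:
```python
from h import *
im=manip.get_image("wrist")[:,:,::-1]
sd=manip.get_image("side")[175:230,280:340,::-1]
w=cv2.resize(im[225:285,240:320],(480,360),interpolation=cv2.INTER_CUBIC)
w=cv2.convertScaleAbs(255*(w/255.)**.45)
cv2.imwrite("pics/v3.png",np.hstack([w,cv2.resize(sd,(320,360),interpolation=cv2.INTER_CUBIC)]))
cs=manip.calibration("scene");t=np.array([.5571,-.1026]);a=.105;R=np.array([[np.cos(a),-np.sin(a)],[np.sin(a),np.cos(a)]])
print((onz(cs,np.array([[188,200],[335,122.]])/5+[188,190],.046)[:,:2]-t)@R)
```

```text
[[-0.07070811 -0.05657733]
 [-0.06909032  0.05001202]]
```

View pics/v3.png

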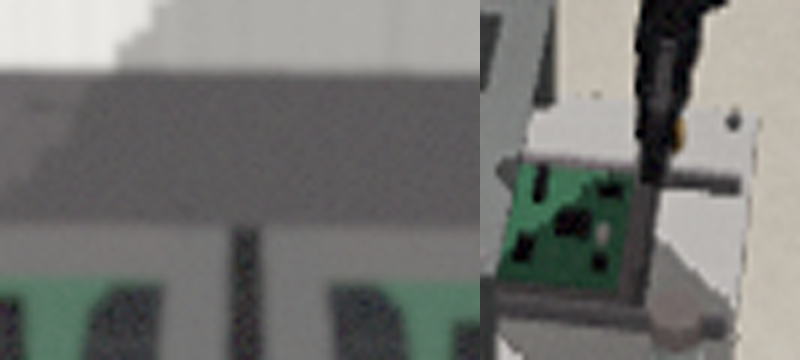

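The left half (wrist) shows the flange's rear face unobstructed, and the finger gap ends at its top edge, (245,225). The right half (side) shows the finger ending at about (650,185), which is higher than expected. The tips may be passing above the flange, so I'll solve for the tip height.

Run:
```python
from h import *
from scipy.spatial.transform import Rotation as Ro
np.set_printoptions(precision=1,suppress=True)
s=manip.read_state();T=Ro.from_euler("xyz",s["tcp_rot"]).as_matrix()
C={n:manip.calibration(n) for n in("wrist","side","scene")}
for d in(-.01,-.005,0,.005,.01,.017):
    p=s["tcp_pos"]+T[:,2]*d
    print(d,p[2],((proj(C["wrist"],p)-[240,225])*6)[0],((proj(C["side"],p)-[280,175])*[320/60,360/55]+[480,0])[0],((proj(C["scene"],p)-[188,190])*[400/150,373/115]+[400,0])[0])
t=np.array([.5571,-.1026]);a=.105;R=np.array([[np.cos(a),-np.sin(a)],[np.sin(a),np.cos(a)]])
for x in(-.085,-.077,-.07,-.06):
  P=[[*(R@[x,y]+t),z] for y in(-.055,.055) for z in(.012,.046)]
  print(x,((proj(C["side"],P)-[280,175])*[320/60,360/55]+[480,0]).tolist())
```

```text
-0.01 0.055928201632651865 [242.5 296.7] [646.7 181.6] [538.   91.2]
-0.005 0.05095334327006518 [242.5 271.1] [645.8 189.3] [538.5  95.5]
0 0.04597848490747848 [242.4 246.9] [644.8 197. ] [539.1  99.7]
0.005 0.041003626544891786 [242.4 224. ] [643.9 204.7] [539.6 104. ]
0.01 0.0360287681823051 [242.4 202.3] [643.  212.3] [540.1 108.2]
0.017 0.029063966474683726 [242.3 173.7] [641.7 223. ] [540.8 114. ]
-0.085 [[667.3287418981159, 187.63330228424007], [668.5384563556784, 135.83324069662578], [650.4600787524344, 319.6063246312962], [651.4909408641772, 266.68202624014623]]
-0.077 [[655.0454654028723, 186.51847577231746], [656.0896989370258, 134.74012750630726], [637.4897583685727, 318.3306352008391], [638.3367291183467, 265.4279060447266]]
-0.07 [[644.3119081682455, 185.54421804422824], [645.2117282802925, 133.78477933310091], [626.1566384803882, 317.21609922495117], [626.8431503860938, 264.33215132558104]]
-0.06 [[629.0012794422, 184.15437671453114], [629.6954079728696, 132.42180705435996], [609.9920581338089, 315.6266273418563], [610.4500581927738, 262.76936157231074]]
```

Run:
```python
from h import *
w=cv2.imread("pics/w1.png")[200:320,200:360]
w=cv2.resize(w,(800,600),interpolation=cv2.INTER_CUBIC)
cv2.imwrite("pics/v4.png",cv2.convertScaleAbs(255*(w/255.)**.5))
```

```text
(no output)
```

View pics/v4.png

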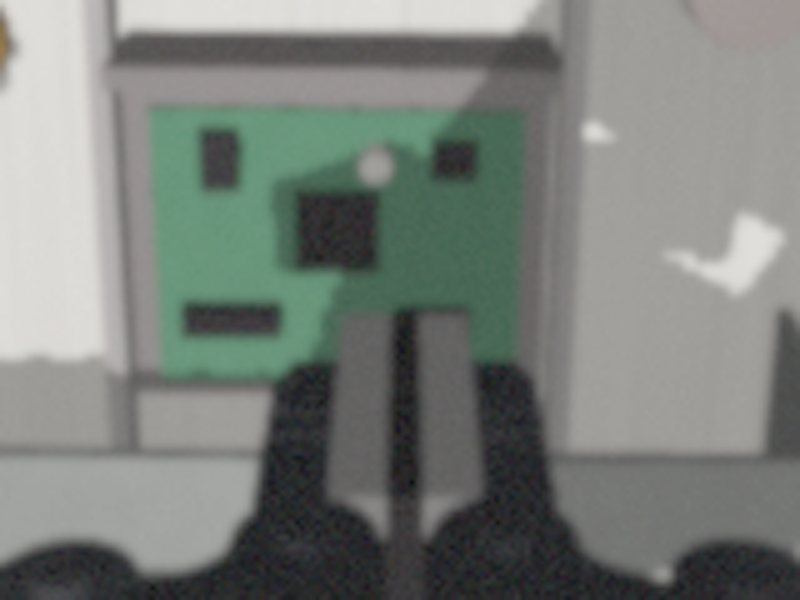

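The tip end is at crop (400,312), which is px row 262, the same as in the later picture. The flange's rear face spans crop rows 35–68, so its top edge is row 214 and I had taken the bottom edge (row 207) for the top. The pads are therefore just above the flange at about z 0.05 and nothing has been pushed. I'll raise, back off, tilt more and come down lower.

Request:
{"api": "apply_moves", "payload": {"offset": [[0,0,15],[-10,-1,0],[-10,-1,0],[-10,-1,0],[-5,-0.5,0],[0,0,0],[0,0,0]], "twist": [[0,0,0],[0,0,0],[0,0,0],[0.01,-0.1,0],[0.01,-0.1,0],[0,0,0],[0,0,0]], "gripper": [255,255,255,255,255,255,255]}}

```text
clock: 5.55
tcp_pos: [0.4464, -0.115, 0.0606]
tcp_rot: [-3.14, 0.3, -3.036]
force: [-0.2, -0.3, -0.2]
gripper_width: -0.0
grasp_force: 0.0
```

Run:
```python
from h import *
from scipy.spatial.transform import Rotation as Ro
np.set_printoptions(precision=4,suppress=True)
c=manip.calibration("wrist");s=manip.read_state();im=manip.get_image("wrist")[:,:,::-1];cv2.imwrite("pics/w5.png",im)
t=np.array([.5571,-.1026]);a=.105;R=np.array([[np.cos(a),-np.sin(a)],[np.sin(a),np.cos(a)]])
T=Ro.from_euler("xyz",s["tcp_rot"]).as_matrix()
for d in(-.005,.005,.017):
  for x in(-.011,0,.011):
    f=[s["tcp_pos"]+T@[sg*x,0,d] for sg in(1,)];print(d,x,(np.array(f)[:,:2]-t)@R,f[0][2],proj(c,f))
print(s["tcp_pos"],s["tcp_rot"],s["qpos"])
g=cv2.cvtColor(im,cv2.COLOR_BGR2GRAY);print(g[190:275,240],"\n",g[235:275,274])
```

```text
-0.005 -0.011 [[-0.1024 -0.0007]] 0.0686476369358569 [[280.4436 286.3925]]
-0.005 0 [[-0.1129 -0.0007]] 0.06539972798589856 [[280.4369 269.9558]]
-0.005 0.011 [[-0.1234 -0.0007]] 0.06215181903594021 [[280.43   252.7907]]
0.005 -0.011 [[-0.0994 -0.0007]] 0.05909350173364177 [[280.4323 277.8646]]
0.005 0 [[-0.1099 -0.0008]] 0.05584559278368342 [[280.4258 262.1186]]
0.005 0.011 [[-0.1204 -0.0008]] 0.05259768383372508 [[280.4191 245.717 ]]
0.017 -0.011 [[-0.0959 -0.0008]] 0.0476285394909836 [[280.4203 268.7255]]
0.017 0 [[-0.1064 -0.0008]] 0.04438063054102526 [[280.414  253.7416]]
0.017 0.011 [[-0.1169 -0.0008]] 0.041132721591066915 [[280.4074 238.1764]]
[ 0.4464 -0.115   0.0606] [-3.1395  0.2997 -3.0357] [-0.5826 -0.1422  2.3752  0.2949  0.6946 -2.4661]
[ 69  74  84  95 101 105 106 107 107 108 107 112 130 162 187 201 205 205
 206 203 191 161 124 107 106 105 105 104 104 104 104 105 104 104 105 105
 103 104 105 104 105 104 104 104 104 104 104 111 135 171 195 201 203 204
 205 205 204 203 204 203 205 204 196 169 114  61  42  38  36  39  38  39
  39  38  37  36  38  36  38  37  35  36  38  37  37] 
 [103 102 102 103 102 102 103 102 103 104 102 103 103 105 114 136 161 178
 173 133  77  43  38  37  37  36  37  38  42  42  44  45  44  43  44  44
  44  44  44  44]
```

Request:
{"api": "apply_moves", "payload": {"offset": [[0,0,-10],[0,0,-8],[0,0,-4],[0,0,-3],[0,0,-2],[0,0,-2],[0,0,0]], "twist": [[0,0,0],[0,0,0],[0,0,0],[0,0,0],[0,0,0],[0,0,0],[0,0,0]], "gripper": [255,255,255,255,255,255,255]}}

```text
clock: 6.3
tcp_pos: [0.4473, -0.1149, 0.0319]
tcp_rot: [-3.139, 0.301, -3.034]
force: [-0.0, 0.6, 0.4]
gripper_width: -0.0001
grasp_force: 0.0
```

Run:
```python
from h import *
np.set_printoptions(precision=4,suppress=True)
c=manip.calibration("wrist");s=manip.read_state();im=manip.get_image("wrist")[:,:,::-1];cv2.imwrite("pics/w6.png",im)
sd=manip.get_image("side")[175:230,280:340,::-1]
w=cv2.resize(im[200:300,215:345],(468,360),interpolation=cv2.INTER_CUBIC)
w=cv2.convertScaleAbs(255*(w/255.)**.5)
cv2.imwrite("pics/v6.png",np.hstack([w,cv2.convertScaleAbs(255*(cv2.resize(sd,(320,360),interpolation=cv2.INTER_CUBIC)/255.)**.6)]))
print(s["tcp_pos"],s["force"])
```

```text
[ 0.4473 -0.1149  0.0319] [-0.0333  0.6418  0.377 ]
```

View pics/v6.png

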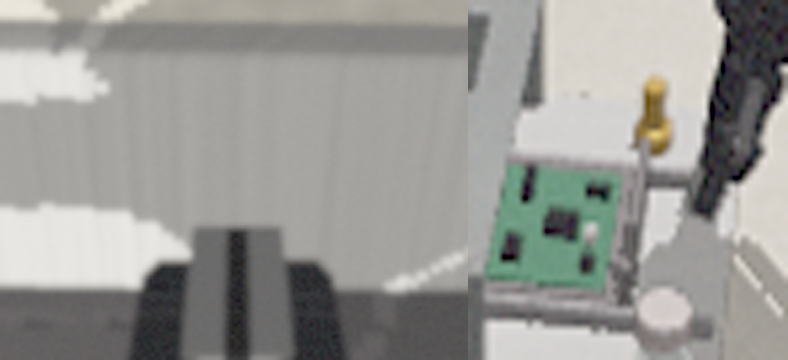

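The wrist half shows the tip at (237,228), with clear plate between it and the flange base at row 290. The side half shows the tip at (705,215), on the robot side of the flange and just below its top, at about z 0.04. I'll go 10 mm lower and then push.

Request:
{"api": "apply_moves", "payload": {"offset": [[0,0,-3],[0,0,-3],[0,0,-2],[0,0,-2],[0,0,0]], "twist": [[0,0,0],[0,0,0],[0,0,0],[0,0,0],[0,0,0]], "gripper": [255,255,255,255,255]}}

```text
clock: 6.9
tcp_pos: [0.4471, -0.1147, 0.0216]
tcp_rot: [-3.14, 0.301, -3.034]
force: [0.9, -0.2, -0.7]
gripper_width: -0.0003
grasp_force: 0.0
```

Request:
{"api": "apply_moves", "payload": {"offset": [[4,0.4,0],[4,0.4,0],[4,0.4,0],[3,0.3,0],[3,0.3,0],[3,0.3,0],[3,0.3,0],[3,0.3,0],[3,0.3,0]], "twist": [[0,0,0],[0,0,0],[0,0,0],[0,0,0],[0,0,0],[0,0,0],[0,0,0],[0,0,0],[0,0,0]], "gripper": [255,255,255,255,255,255,255,255,255]}}

```text
clock: 7.8
tcp_pos: [0.4772, -0.1118, 0.0219]
tcp_rot: [-3.14, 0.301, -3.034]
force: [-2.6, -0.5, 2.0]
gripper_width: 0.0003
grasp_force: 1.2
```

Run:
```python
from h import *
np.set_printoptions(precision=4,suppress=True)
c=manip.calibration("wrist");s=manip.read_state();im=manip.get_image("wrist")[:,:,::-1];cv2.imwrite("pics/w7.png",im)
t=np.array([.5571,-.1026]);a=.105;R=np.array([[np.cos(a),-np.sin(a)],[np.sin(a),np.cos(a)]])
for n in("w6","w7"):
  g=cv2.cvtColor(cv2.imread(f"pics/{n}.png"),cv2.COLOR_BGR2GRAY).astype(int)
  for col in(245,312):
    k=np.arange(240,300);print(n,col,g[240:300:2,col])
print(s["tcp_pos"],s["force"],(s["tcp_pos"][:2]-t)@R)
```

```text
w6 245 [105 104 106 106 106 106 105 105 107 152 203 204 204 206 205 205 205 205
 205 186  85  39  39  40  36  32  36  37  38  36]
w6 312 [106 105 105 104 103 104 104 104 104 102 104 102 102 103 103 103 103 103
 104 100  64  30  28  29  27  29  28  28  30  28]
w7 245 [118 117 117 116 117 117 117 116 117 116 110  65  31  30  31  30  29  31
  29  30  31  31  29  30  30  33  36  37  39  37]
w7 312 [113 114 112 113 113 114 114 114 113 113 112  91  36  30  31  31  30  30
  30  30  30  32  29  30  31  31  30  30  29  26]
[ 0.4772 -0.1118  0.0219] [-2.6343 -0.5088  1.9642] [-0.0804 -0.0007]
```

Request:
{"api": "apply_moves", "payload": {"offset": [[3,0.3,0],[3,0.3,0],[3,0.3,0],[3,0.3,0],[3,0.3,0],[3,0.3,0],[3,0.3,0],[3,0.3,0],[3,0.3,0],[3,0.3,0]], "twist": [[0,0,0],[0,0,0],[0,0,0],[0,0,0],[0,0,0],[0,0,0],[0,0,0],[0,0,0],[0,0,0],[0,0,0]], "gripper": [255,255,255,255,255,255,255,255,255,255]}}

```text
clock: 8.85
tcp_pos: [0.5076, -0.1089, 0.022]
tcp_rot: [-3.139, 0.301, -3.034]
force: [-1.1, -0.2, 0.0]
gripper_width: 0.0002
grasp_force: 0.4
```

Run:
```python
from h import *
np.set_printoptions(precision=4,suppress=True)
c=manip.calibration("wrist");s=manip.read_state();im=manip.get_image("wrist")[:,:,::-1];cv2.imwrite("pics/w8.png",im)
t=np.array([.5571,-.1026]);a=.105;R=np.array([[np.cos(a),-np.sin(a)],[np.sin(a),np.cos(a)]])
g=cv2.cvtColor(im,cv2.COLOR_BGR2GRAY).astype(int)
fx=lambda W:(W[:,:2]-t)@R
for col in(235,245,312,322):
  k=240+np.argmin(np.diff(cv2.GaussianBlur(g[:,col].astype(np.float32),(1,3),0).ravel()[240:300]));print(col,k,fx(onz(c,[[col,k]],.012)))
print(s["tcp_pos"],s["force"],(s["tcp_pos"][:2]-t)@R)
```

```text
235 261 [[-0.0442 -0.0301]]
245 261 [[-0.0442 -0.0237]]
312 262 [[-0.0435  0.0192]]
322 262 [[-0.0435  0.0256]]
[ 0.5076 -0.1089  0.022 ] [-1.0955 -0.2427  0.0046] [-0.0499 -0.001 ]
```

Request:
{"api": "apply_moves", "payload": {"offset": [[2,0.2,0],[2,0.2,0],[2,0.2,0],[2,0.2,0],[2,0.2,0]], "twist": [[0,0,0],[0,0,0],[0,0,0],[0,0,0],[0,0,0]], "gripper": [255,255,255,255,255]}}

```text
clock: 9.4
tcp_pos: [0.5175, -0.1079, 0.0221]
tcp_rot: [-3.139, 0.302, -3.034]
force: [-1.1, 0.4, 0.7]
gripper_width: 0.0001
grasp_force: 1.0
```

Request:
{"api": "apply_moves", "payload": {"offset": [[1,0.1,0],[1,0.1,0]], "twist": [[0,0,0],[0,0,0]], "gripper": [255,255]}}

```text
clock: 9.6
tcp_pos: [0.5194, -0.1077, 0.0221]
tcp_rot: [-3.139, 0.301, -3.034]
force: [-1.9, -0.3, 1.3]
gripper_width: -0.0003
grasp_force: 1.1
```

Request:
{"api": "apply_moves", "payload": {"offset": [[1,0.1,0],[1,0.1,0]], "twist": [[0,0,0],[0,0,0]], "gripper": [255,255]}}

```text
clock: 9.8
tcp_pos: [0.5214, -0.1075, 0.0221]
tcp_rot: [-3.139, 0.301, -3.034]
force: [-1.9, -0.7, 1.1]
gripper_width: 0.0005
grasp_force: 1.2
```

Request:
{"api": "apply_moves", "payload": {"offset": [[1,0.1,0],[1,0.1,0]], "twist": [[0,0,0],[0,0,0]], "gripper": [255,255]}}

```text
clock: 10.0
tcp_pos: [0.5223, -0.1072, 0.0219]
tcp_rot: [-3.14, 0.299, -3.033]
force: [-13.0, -1.9, 11.4]
gripper_width: 0.0001
grasp_force: 6.6
```

Request:
{"api": "apply_moves", "payload": {"offset": [[1,0.1,0],[0.5,0,0]], "twist": [[0,0,0],[0,0,0]], "gripper": [255,255]}}

```text
clock: 10.2
tcp_pos: [0.5225, -0.107, 0.0218]
tcp_rot: [-3.141, 0.295, -3.031]
force: [-19.4, -3.2, 16.1]
gripper_width: -0.0003
grasp_force: 10.0
```

Request:
{"api": "apply_moves", "payload": {"offset": [[1,0.1,0],[0.5,0,0]], "twist": [[0,0,0],[0,0,0]], "gripper": [255,255]}}

```text
clock: 10.4
tcp_pos: [0.5227, -0.1064, 0.0211]
tcp_rot: [3.141, 0.292, -3.031]
force: [-22.3, -3.7, 19.0]
gripper_width: 0.0001
grasp_force: 11.6
```

The carrier is against the stop: force rose sharply to 22 N with the TCP stalled. I'll back off and rise.

Request:
{"api": "apply_moves", "payload": {"offset": [[-6,-0.6,0],[-8,-0.8,0],[-10,-1,0],[-10,-1,0],[0,0,25],[0,0,35],[0,0,35],[0,0,35],[0,0,0]], "twist": [[0,0,0],[0,0,0],[0,0,0],[0,0,0],[0,0,0],[0,0,0],[-0.01,0.1,0],[-0.01,0.1,0],[-0.01,0.1,0]], "gripper": [255,255,255,255,255,255,255,255,255]}}

```text
clock: 11.3
tcp_pos: [0.4956, -0.1123, 0.159]
tcp_rot: [-3.135, 0.008, -3.035]
force: [0.4, -0.8, 0.6]
gripper_width: 0.0001
grasp_force: 0.0
```

Run:
```python
from h import *
np.set_printoptions(precision=4,suppress=True)
c=manip.calibration("wrist");s=manip.read_state();im=manip.get_image("wrist")[:,:,::-1];cv2.imwrite("pics/w9.png",im)
t=np.array([.5571,-.1026]);a=.105;R=np.array([[np.cos(a),-np.sin(a)],[np.sin(a),np.cos(a)]])
g=cv2.GaussianBlur(cv2.cvtColor(im,cv2.COLOR_BGR2GRAY),(3,3),0).astype(int)
fx=lambda W:(W[:,:2]-t)@R
for x in(-.03,-.036):print("pred home rear bottom/top",x,[proj(c,[[*(R@[x,y]+t),z]])[0] for y in(-.03,.03) for z in(.012,.046)])
print("guard front pred",[proj(c,[[*(R@[0,y]+t),.09]])[0] for y in(-.125,-.08,.08,.125)])
for col in(232,240,320,328):print(col,g[205:300,col])
print(s["tcp_pos"],s["tcp_rot"],s["force"])
```

```text
pred home rear bottom/top -0.03 [array([257.174 , 229.0195]), array([254.3999, 241.0746]), array([310.9488, 229.2101]), array([314.1066, 241.2972])]
pred home rear bottom/top -0.036 [array([257.0402, 223.9641]), array([254.2311, 235.5405]), array([311.1429, 224.1517]), array([314.3452, 235.7595])]
guard front pred [array([146.1517, 290.2986]), array([195.4549, 290.8327]), array([373.4561, 291.6287]), array([423.0585, 291.5333])]
232 [157 147 138 133 131 130 133 141 151 159 162 163 162 160 156 150 141 130
 117 105 100 101 105 107 104  95  83  70  58  49  42  40  43  51  60  69
  77  82  83  82  79  76  74  74  74  74  74  75  75  74  75  77  79  78
  75  73  73  73  74  74  74  71  67  63  60  56  53  52  52  52  52  52
  52  52  53  53  53  52  53  53  53  52  54  62  72  84  94 102 108 109
 109 109 108 108 107]
240 [195 195 195 195 195 194 194 195 195 194 194 194 194 194 194 194 194 194
 192 188 178 162 140 114  85  57  38  31  31  31  31  33  39  48  57  65
  73  78  79  77  74  72  72  73  75  77  78  79  80  80  80  80  81  81
  81  81  81  81  80  80  78  73  67  62  56  50  44 
[... 177 characters left out ...]
01 101 102 102
 102 101  99  93  84  72  59  46  33  25  22  22  22  22  22  24  27  32
  36  39  40  40  39  38  37  36  35  34  35  35  35  35  35  35  35  35
  35  35  35  35  35  35  35  35  36  35  35  35  35  35  35  35  35  35
  35  35  35  35  35  35  35  35  35  35  34  35  37  41  45  48  52  54
  55  55  56  56  56]
328 [96 96 97 97 96 97 97 97 97 97 98 98 99 99 99 99 99 99 99 98 96 91 82 72
 59 46 33 25 23 23 23 22 22 24 27 31 35 39 41 41 41 41 41 40 40 40 40 40
 41 41 41 41 41 40 41 41 41 41 41 41 41 41 41 42 42 42 41 42 42 41 41 40
 40 41 41 41 41 40 40 40 41 40 39 39 40 42 46 50 53 55 56 56 56 56 56]
[ 0.4956 -0.1123  0.159 ] [-3.1346  0.0075 -3.0349] [ 0.4213 -0.82    0.6459]
```

Rear face bottom is at row 229 and its top at row 240; both match the home prediction of x = −30 mm. Next I'll hover over the paddle window.

Request:
{"api": "apply_moves", "payload": {"offset": [[25,15,0],[25,15,0],[25,15,0],[25,15,0],[25,13,0],[0,0,-15],[0,0,-15],[0,0,-15],[0,0,0]], "twist": [[0,0,0],[0,0,0],[0,0,0],[0,0,0],[0,0,0],[0,0,0],[0,0,0],[0,0,0],[0,0,0]], "gripper": [255,255,255,255,255,255,255,255,255]}}

```text
clock: 12.25
tcp_pos: [0.6137, -0.0375, 0.1025]
tcp_rot: [3.139, -0.008, -3.035]
force: [-1.5, 1.1, -0.2]
gripper_width: -0.0001
grasp_force: 0.0
```

Run:
```python
from h import *
np.set_printoptions(precision=4,suppress=True)
s=manip.read_state();C={n:manip.calibration(n) for n in("scene","side")}
t=np.array([.5571,-.1026]);a=.105;R=np.array([[np.cos(a),-np.sin(a)],[np.sin(a),np.cos(a)]])
print(s["tcp_pos"],s["tcp_rot"],s["force"],(s["tcp_pos"][:2]-t)@R)
a=manip.get_image("scene")[190:290,210:340,::-1];b=manip.get_image("side")[155:245,225:315,::-1]
A=cv2.resize(a,(400,400*100//130),interpolation=cv2.INTER_CUBIC);B=cv2.resize(b,(400,400),interpolation=cv2.INTER_CUBIC)
A=cv2.copyMakeBorder(A,0,400-A.shape[0],0,0,cv2.BORDER_CONSTANT)
cv2.imwrite("pics/v7.png",cv2.convertScaleAbs(255*(np.hstack([A,B])/255.)**.6))
for d in(-.005,.017):
  p=s["tcp_pos"]-[0,0,d];print(d,(proj(C["scene"],p)-[210,190])*400/130,(proj(C["side"],p)-[225,155])*400/90+[400,0])
```

```text
[ 0.6137 -0.0375  0.1025] [ 3.1389 -0.0076 -3.0353] [-1.4731  1.0968 -0.2402] [0.0631 0.0588]
-0.005 [[232.9476  96.7872]] [[582.5289 190.4725]]
0.017 [[232.774  114.2723]] [[583.8474 214.9042]]
```

View pics/v7.png

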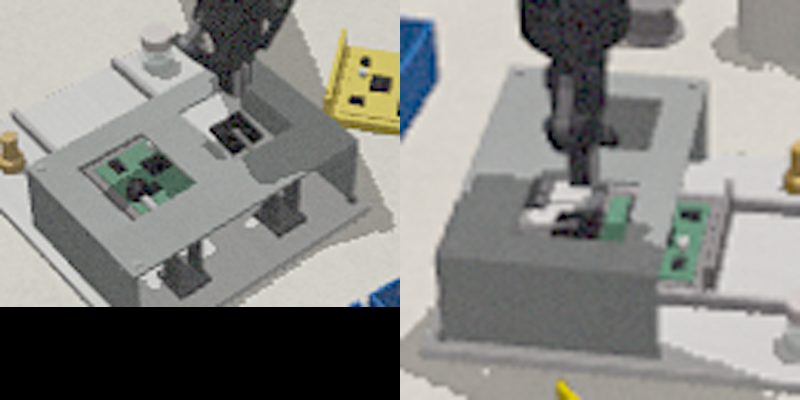

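The scene half shows the finger at (237,90) above the paddle window, with the paddle at (235,130). The side half shows the finger entering above the near window at (583,185), with the ball in the other window untouched. I'll shift about 8 mm forward and 3 mm right, then descend until contact.

Request:
{"api": "apply_moves", "payload": {"offset": [[4,-1.5,0],[4,-1.5,0],[0,0,-4],[0,0,-4],[0,0,-3],[0,0,0]], "twist": [[0,0,0],[0,0,0],[0,0,0],[0,0,0],[0,0,0],[0,0,0]], "gripper": [255,255,255,255,255,255]}}

```text
clock: 12.95
tcp_pos: [0.6247, -0.0403, 0.095]
tcp_rot: [3.141, -0.002, -3.034]
force: [-1.5, -0.1, 0.4]
gripper_width: 0.0
grasp_force: 0.0
```

Request:
{"api": "apply_moves", "payload": {"offset": [[0,0,-3],[0,0,-3],[0,0,-3],[0,0,0]], "twist": [[0,0,0],[0,0,0],[0,0,0],[0,0,0]], "gripper": [255,255,255,255]}}

```text
clock: 13.35
tcp_pos: [0.6249, -0.0404, 0.0863]
tcp_rot: [3.141, -0.001, -3.034]
force: [-0.2, 0.3, -0.0]
gripper_width: 0.0001
grasp_force: 0.0
```

Request:
{"api": "apply_moves", "payload": {"offset": [[-2,0,-2],[0,0,-2],[0,0,-2],[0,0,0]], "twist": [[0,0,0],[0,0,0],[0,0,0],[0,0,0]], "gripper": [255,255,255,255]}}

```text
clock: 13.75
tcp_pos: [0.6231, -0.0405, 0.0806]
tcp_rot: [3.141, -0.001, -3.034]
force: [-0.3, 0.1, 0.3]
gripper_width: 0.0002
grasp_force: 0.0
```

Request:
{"api": "apply_moves", "payload": {"offset": [[0,0,-2],[0,0,-2],[0,0,-2],[0,0,0]], "twist": [[0,0,0],[0,0,0],[0,0,0],[0,0,0]], "gripper": [255,255,255,255]}}

```text
clock: 14.15
tcp_pos: [0.623, -0.0404, 0.0745]
tcp_rot: [3.141, -0.001, -3.034]
force: [0.4, -0.2, 0.7]
gripper_width: -0.0001
grasp_force: 0.0
```

Request:
{"api": "apply_moves", "payload": {"offset": [[0,0,-2],[0,0,-2],[0,0,0]], "twist": [[0,0,0],[0,0,0],[0,0,0]], "gripper": [255,255,255]}}

```text
clock: 14.45
tcp_pos: [0.6231, -0.0404, 0.0706]
tcp_rot: [3.141, -0.001, -3.034]
force: [0.0, -1.0, -0.3]
gripper_width: 0.0001
grasp_force: 0.0
```

Request:
{"api": "apply_moves", "payload": {"offset": [[0,0,-2],[0,0,-2],[0,0,0]], "twist": [[0,0,0],[0,0,0],[0,0,0]], "gripper": [255,255,255]}}

```text
clock: 14.75
tcp_pos: [0.623, -0.0404, 0.0666]
tcp_rot: [3.141, -0.001, -3.034]
force: [0.9, 0.4, 0.2]
gripper_width: 0.0001
grasp_force: 0.0
```

Request:
{"api": "apply_moves", "payload": {"offset": [[0,0,-2],[0,0,-1],[0,0,0]], "twist": [[0,0,0],[0,0,0],[0,0,0]], "gripper": [255,255,255]}}

```text
clock: 15.05
tcp_pos: [0.6234, -0.0405, 0.0644]
tcp_rot: [-3.141, -0.0, -3.034]
force: [-1.6, 0.5, 2.6]
gripper_width: 0.0001
grasp_force: 1.2
```

Request:
{"api": "apply_moves", "payload": {"offset": [[0,0,-2],[0,0,-2],[0,0,-2],[0,0,-2],[0,0,0]], "twist": [[0,0,0],[0,0,0],[0,0,0],[0,0,0],[0,0,0]], "gripper": [255,255,255,255,255]}}

```text
clock: 15.55
tcp_pos: [0.6231, -0.0406, 0.0555]
tcp_rot: [3.142, -0.0, -3.034]
force: [-2.1, -0.8, 1.3]
gripper_width: 0.0001
grasp_force: 0.9
```

Request:
{"api": "apply_moves", "payload": {"offset": [[0,0,-2],[0,0,-2],[0,0,-2],[0,0,0]], "twist": [[0,0,0],[0,0,0],[0,0,0],[0,0,0]], "gripper": [255,255,255,255]}}

```text
clock: 15.95
tcp_pos: [0.6233, -0.0405, 0.0496]
tcp_rot: [3.142, -0.0, -3.034]
force: [-2.6, 0.3, 3.0]
gripper_width: 0.0003
grasp_force: 1.4
```

Request:
{"api": "apply_moves", "payload": {"offset": [[0,0,-1.5],[0,0,-1.5],[0,0,0]], "twist": [[0,0,0],[0,0,0],[0,0,0]], "gripper": [255,255,255]}}

```text
clock: 16.25
tcp_pos: [0.6234, -0.0405, 0.0468]
tcp_rot: [-3.142, 0.0, -3.034]
force: [-2.9, 0.1, 2.8]
gripper_width: 0.0001
grasp_force: 1.6
```

Request:
{"api": "apply_moves", "payload": {"offset": [[0,0,-1.5],[0,0,-1],[0,0,0]], "twist": [[0,0,0],[0,0,0],[0,0,0]], "gripper": [255,255,255]}}

```text
clock: 16.55
tcp_pos: [0.6236, -0.0405, 0.0444]
tcp_rot: [-3.142, 0.001, -3.034]
force: [-1.8, -0.3, 3.4]
gripper_width: 0.0005
grasp_force: 1.7
```

Request:
{"api": "apply_moves", "payload": {"offset": [[0,0,-1],[0,0,-1],[0,0,0]], "twist": [[0,0,0],[0,0,0],[0,0,0]], "gripper": [255,255,255]}}

```text
clock: 16.85
tcp_pos: [0.6237, -0.0405, 0.0426]
tcp_rot: [-3.141, 0.001, -3.034]
force: [-1.6, -0.1, 3.6]
gripper_width: 0.0002
grasp_force: 1.7
```

Request:
{"api": "apply_moves", "payload": {"offset": [[0,0,-1],[0,0,0]], "twist": [[0,0,0],[0,0,0]], "gripper": [255,255]}}

```text
clock: 17.05
tcp_pos: [0.6238, -0.0405, 0.0422]
tcp_rot: [-3.141, 0.001, -3.034]
force: [-2.6, 0.3, 5.7]
gripper_width: -0.0002
grasp_force: 3.0
```

Request:
{"api": "apply_moves", "payload": {"offset": [[0,0,-1],[0,0,0]], "twist": [[0,0,0],[0,0,0]], "gripper": [255,255]}}

```text
clock: 17.25
tcp_pos: [0.6239, -0.0406, 0.042]
tcp_rot: [-3.141, 0.001, -3.034]
force: [-3.4, -0.8, 9.3]
gripper_width: -0.0005
grasp_force: 4.7
```

Request:
{"api": "apply_moves", "payload": {"offset": [[0,0,-1],[0,0,-1],[0,0,0],[0,0,0]], "twist": [[0,0,0],[0,0,0],[0,0,0],[0,0,0]], "gripper": [255,255,255,255]}}

```text
clock: 17.65
tcp_pos: [0.624, -0.0406, 0.0416]
tcp_rot: [-3.141, 0.0, -3.034]
force: [-8.0, -0.5, 15.0]
gripper_width: 0.0002
grasp_force: 8.5
```

The end stop is felt: 15 N with no further travel. I'll go straight up and clear.

Request:
{"api": "apply_moves", "payload": {"offset": [[0,0,5],[0,0,10],[0,0,20],[0,0,25],[0,0,30],[0,0,35],[0,0,35],[-25,30,10],[-30,40,0],[-30,40,0],[0,40,0],[0,0,0]], "twist": [[0,0,0],[0,0,0],[0,0,0],[0,0,0],[0,0,0],[0,0,0],[0,0,0],[0,0,0],[0,0,0],[0,0,0],[0,0,0],[0,0,0]], "gripper": [255,255,255,255,255,255,255,255,255,255,255,255]}}

```text
clock: 18.85
tcp_pos: [0.5369, 0.1133, 0.2082]
tcp_rot: [3.14, 0.0, -3.029]
force: [1.0, -0.8, -0.6]
gripper_width: -0.0001
grasp_force: 0.0
```

Run:
```python
from h import *
np.set_printoptions(precision=4,suppress=True)
s=manip.read_state();print(s["clock"],s["tcp_pos"],s["force"],s["qd"].max())
im=manip.get_image("scene")[:,:,::-1];cv2.imwrite("pics/s9.png",im)
t=np.array([.5571,-.1026]);a=.105;R=np.array([[np.cos(a),-np.sin(a)],[np.sin(a),np.cos(a)]]);c=manip.calibration("scene")
old=cv2.imread("pics/scene0.png")
def blob(i,F):
    q=proj(c,[[*(R@np.array(f)+t),.09] for f in F]).astype(np.int32);m=np.zeros(i.shape[:2],np.uint8);cv2.fillPoly(m,[q],255)
    d=((i.max(2)<45)*m).astype(np.uint8);n,l,st,ce=cv2.connectedComponentsWithStats(d);k=1+np.argmax(st[1:,4]);return st[k],ce[k]
win=lambda y0,y1:[[.032,y0],[.108,y0],[.108,y1],[.032,y1]]
for n,i in(("old",old),("new",im)):print(n,"paddle",*blob(i,win(.022,.09)),"ball",*blob(i,win(-.09,-.022)))
for z in(.0765,.053):print(z,proj(c,[[*(R@[.07,.056]+t),z]]))
```

```text
18.85 [0.5369 0.1133 0.2082] [ 1.0473 -0.811  -0.6088] 0.01824257569868886
old paddle [278 227  17  13 112] [286.1339 232.875 ] ball [244 241  22  15  96] [254.6042 249.4375]
new paddle [282 234  10   7  34] [286.7647 236.3824] ball [251 248  12   8  66] [255.4394 251.1212]
0.0765 [[286.4546 231.1999]]
0.053 [[286.3861 237.076 ]]
```

The paddle's blob dropped to the expected fully-down row (about 237), and 22.5 mm of travel matches the expected stroke. The ball is still at (255,251) and the arm is clear, so I'm handing in.

```bash
python3 -c "
from workcell import manip
print(manip.finish_job())"
```

```text
the job is handed in; nothing more can be done
None
```

I pushed the carrier home against its stop, pressed the paddle lever down to its end stop and left the arm clear of everything. The job is handed in at about 19 s of the 43 s allowed, but no verdict came back.

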